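Load the tester carousel and turn the new tester to the front

TASK

Slide the metal tray with the balm pot on it fully home into the slotted bay of the little display carousel, keeping the pot standing in its place on the tray. Then take hold of the carousel's upright steel post and turn the carousel until the bay with the tray faces straight to the pointer at the front of its foot. Finish while still gripping the post and holding the carousel still there; leave the other things on the counter where they stand.

Things in the scene. Friction and masses are not known exactly. Their poses are not given: they have to be found in the camera images.
- tray: loose aluminium tray, plate 100 (x) x 84 (y) x 4 mm, 150 g; origin: centre of its underside; its +x end goes into the bay first. A square rim (outside 69 x 70 mm, top 14 mm above the underside) is centred at x = +15 mm; the bare side edges (7 mm) run under the bay's lips. At the start it lies flat on the counter left of the carousel, +x roughly towards it.
- fin (a point): centre of the top of the tray's upright grip fin, at tray x = -36 mm, y = 0, 59 mm above the underside; the fin is 24 mm long (tray x), 10 mm thick (tray y) and 55 mm high; grip it across its thickness
- pocket (a point): point on the tray: centre of the floor inside its square rim (tray x = +15 mm, 4 mm above the underside), where the pot stands
- pot: loose round balm pot with a screw lid, 58 mm across, 50 mm high, about 90 g; origin at the centre of its underside, z up; it stands loosely inside the tray's rim (about 3 mm of play)
- bay_home (a point): where the tray's origin lies when fully home: on the deck's top face (24 mm above the counter; deck is a disc of radius 115 mm), with the turning part's axes. The tray goes in along +x, its own +x along this one; the vertical turning axis is 64 mm along +x. Side rails (12 mm high) from x = -8 to +58 mm, 89 mm apart inside; the end stop that the tray's leading edge meets is at x = +50 mm.
- bay_mouth (a point): centre of the bay's mouth on the deck's top face, 35 mm along -x from bay_home (same axes). From here the guides narrow from about 94 mm to 89 mm over 27 mm. Lips over the tray's edges begin 31 mm further in (+x): underside 9 mm above the deck, 75 mm apart. Before the lips the deck is open above: the tray's leading edge can be set down there and slid in.
- turntable (a joint): angle of the turning part about the vertical axis: 0 when the bay faces exactly to the front pointer, growing counter-clockwise seen from above; limits -2.4 to 0.7. At the start between -1.5 and -1.0 (the bay faces the robot's left). It turns with a slight drag (about 0.1 N m) and stays where it is left
- post: upright round steel post on the deck by which the carousel is turned, 16 mm thick, top 78 mm above the deck (102 mm above the counter); origin: centre of its foot on the deck, 85 mm from the turning axis, 110 degrees counter-clockwise from the bay seen from above; the lowest 7 mm widen to 30 mm. Two fixed tester bottles (110 mm high) stand on the deck over 80 mm from it
- carousel_base: fixed black foot of the carousel, a disc of radius 85 mm; origin on the counter at the turning axis; its -x axis points to the front pointer, roughly towards the robot. Fixed things near: a big blue case 196 mm high right behind the carousel (its front face at x = 0.577 in the world, y from -0.54 to -0.14) and a black receipt printer 108 mm high (x over 0.49, y from 0 to 0.2)
- front_mark (a point): tip of the small black pointer on the foot, 123 mm from the turning axis, 17 mm above the counter
- tape_roll: bystander: roll of masking tape lying flat, 100 mm across, 25 mm high; origin at the underside
- stamp: bystander: wooden hand stamp with a round knob, 26 x 44 x 72 mm; origin at the underside
- cup: bystander: white mug, 83 x 113 x 93 mm; origin at the underside
- bell: bystander: counter bell, 70 mm across, 54 mm high; origin at the underside
- desk_stapler: bystander: desk stapler, 39 x 153 x 55 mm; origin at the underside
Mind the look-alikes: they are no part of the job. Leave any red or turquoise look-alike of the pot alone.

How it is judged (in metres and radians):
On the way:
1. the loaded tray is fully home in the bay, the pot standing in its place on it (x of tray in the frame of bay_home between -0.008 and 0.008 m and y of tray in the frame of bay_home between -0.007 and 0.007 m and z of tray in the frame of bay_home between -0.004 and 0.006 m and angle between the x axis of tray and the x axis of bay_home, either way round below 0.12 rad and distance between pot and pocket below 0.02 m and angle between pot's own z axis and vertical below 0.2 rad), for 0.2 s.
At the end, for the whole second after the job is handed in: Tray home in the bay (8 mm along, 7 mm across, flat on the deck to 6 mm, straight to 0.12 rad), pot upright within 20 mm of its place, bay facing the pointer within 0.08 rad and still, fingers gripping the post with over 4 N through the last second (all of step 1 and value of joint turntable between -0.08 and 0.08 rad and velocity of joint turntable between -0.05 and 0.05 rad/s and contact force between the fingers and post above 4 N); the arm keeps its last pose, push and grip.
It fails at once if the pot is tipped over (angle between pot's own z axis and vertical above 0.5 rad).
It fails at once if a bystander is disturbed (moved by more than 30 mm) (distance of any of tape_roll, stamp, cup, bell, desk_stapler from where it was at the start of the episode above 0.03 m).
It also fails if it takes over 58 s, if anything falls off the work surface, if the arm or the gripper's body presses on something with over 40 N, if the wrist force passes 120 N, or if a joint passes its speed limit or range.

ROBOT

A 7-joint arm with a two-finger parallel gripper is mounted at the origin on a cart in front of the work surface, level with it; the furniture and walls round the work are solid. World frame = base frame: x ahead of the robot, y to its left, z up, the work surface at z = 0. Lengths are in m, angles in degrees, forces in N, time in s.
With the tool pointing down it reaches from about 0.35 to 0.9 m from the base axis. Payload 19.9 kg.
Tool frame: the origin (TCP) lies at the very end of the fingers, on their centre line; the grasp point (between the pads) lies 19 mm behind it; z points along the fingers, y is the line along which they close (so a half turn about z gives the same grasp; the last joint's range is limited). The gripper opens to 85 mm and grips with 20 to 120 N. Pads are 22 mm wide; open, the fingers measure 114 mm over their backs; the gripper's body (76 mm by 85 mm) begins 54 mm behind the grasp point. The pads swing forward as they close: fully open they stand 13 mm farther back than shut.
Start: joints at [71.247, 23.915, -0.59, 92.452, 0.269, 63.638, -3.037], TCP at [0.176, -0.6, 0.231] pointing down, gripper open.
Joint ranges: [-161.28, 161.28], [-22.2, 115.67], [-73.04, 71.86], [3.21, 147.25], [-68.34, 248.33], [10.77, 114.83], [-161.83, 161.83]. Speed limits (degrees/s): [108.29, 108.29, 136.94, 136.94, 172.46, 172.46, 172.46].

INTERFACE

Orientations are given as [roll, pitch, yaw] about the fixed x, y, z axes, in that order (R = Rz(yaw) Ry(pitch) Rx(roll)).
In Python, from workcell import status, eyes, r gives the robot as it stands. The module is installed in compiled form; this text tells all that it offers.
- The arm moves only by the tool drive_tool, never from a script. Its argument "motion" is a list of rows, each an object of numbers: "wx", "wy", "wz": the turn, a rotation vector about the world's x, y, z in rad; "dx", "dy", "dz": the shift along the world's x, y, z in mm; "claw": the opening, from 0 (shut) to 1 (fully open). In form: [{"wx": .., "wy": .., "wz": .., "dx": .., "dy": .., "dz": .., "claw": ..}, ...]. A call has exactly 8 rows; each row is the pose to reach, as a shift and turn from the pose commanded when the call began; what a row does not reach only later rows make up. A row lasts 1/12 s, in which the tool goes at most 41.7 mm and 7.16 degrees, less where a joint would pass 70% of its speed; a pose out of reach is approached as far as the arm can. A call with a gripper value outside its range is refused whole. The fingers move at their own pace and stop on an object; the grip force is fixed at half the most. Time passes only in rows, so rows that repeat a pose let the fingers close, or fill a call up. It gives the time, the measured TCP pose, the force, the opening and the grip force at its end, in the units of the state.
- status.sense(): the state, without advancing time (a new reading comes with each control period).
- eyes.camera(name): name is "scene" or "top" or "wrist"; returns the picture (400x640x3 uint8, red, green, blue); there is no depth.
- eyes.camera_model(name): a dict with "camera_matrix" (3x3 intrinsics, pixels), "origin" and "orientation" of the camera in the world; the wrist camera has in their place "hand_eye" (4x4, takes a point from camera to tool coordinates, whose origin is the TCP and whose axes are the flange's). Camera axes: x right, y down, z forward; pixel columns grow to the right and rows downward; lengths in m; the calibration is good to about 2 mm. A picture is of the moment at which its call begins: read the wrist's pose just before it. camera_model takes no time and is no camera call.
- r.close_job(): hands the job in; it is judged then, once.
The state is a dict: "time": time; "q": joint angles; "qvel": joint speeds; "tau": joint torques, N m; "eef_pos": TCP position; "tcp_rot": TCP orientation; "force": force on the tool from outside, world axes, zero at the start; "wrist_torque": the same for the moment, N m; "finger_gap": finger opening in m; "grasp_force": force on a finger pad.
Only numpy, scipy, OpenCV 4.12 (cv2) and the standard library are available. Lean on these libraries where they do the work, as an engineer would, in place of code of your own. Each camera call takes 0.05 s, during which the arm holds its last target. There are 200 camera calls.

## Working session

There is one attempt and no reset: what is moved stays moved. The work goes in short steps, Python scripts to look and compute and a tool call to move; the robot and the scene stay as the last step left them, time stands still between calls to the robot, and variables do not carry over. Pictures are saved under pics/ and viewed, at most 10 in all, crops included, and the job is handed in when it is done.

Besides the shell and the picture viewer there is one more tool, called after "Call:" as name(argument=value, ...), one argument or row to a line, values as JSON. drive_tool: Moves the arm, as the interface text tells. Its arguments: {"type":"object","properties":{"motion":{"type":"array","items":{"type":"object","properties":{"wx":{"type":"number"},"wy":{"type":"number"},"wz":{"type":"number"},"dx":{"type":"number"},"dy":{"type":"number"},"dz":{"type":"number"},"claw":{"type":"number"}}}}},"required":["motion"]}

```bash
mkdir -p pics
python3 - <<'E'
from workcell import status, eyes, r
import cv2
s=status.sense();print(s)
for n in("scene","top"):
    m=eyes.camera_model(n);print(n,m)
    cv2.imwrite(f"pics/{n}0.png",eyes.camera(n)[:,:,::-1])
print(eyes.camera_model("wrist"))
E
```

```text
{'time': 0.0, 'q': array([71.24829239, 23.94854608, -0.59074693, 92.48674484,  0.26942   ,
       63.63836381, -3.03652576]), 'qvel': array([ 0.09996162, -0.01426174, -0.06175365,  0.00384359, -0.09136584,
        0.05660584, -0.04918671]), 'tau': array([ 1.06805233e-03, -8.64448142e+01,  6.79358058e-01, -4.34910715e+01,
        1.91328744e-02,  7.31179651e-03,  1.41849114e-06]), 'eef_pos': array([ 0.17608155, -0.59930695,  0.23064576]), 'tcp_rot': array([-1.79927903e+02,  5.28798181e-03,  1.63750143e+01]), 'force': array([ 0.39122076, -0.24079731, -0.27117311]), 'wrist_torque': array([ 0.00217164, -0.00452732,  0.00329429]), 'grasp_force': 0.0, 'finger_gap': 0.08567431271963484}
scene {'camera_matrix': array([[459.38534889,   0.        , 320.27498862],
       [  0.        , 459.38534889, 191.7142241 ],
       [  0.        ,   0.        ,   1.        ]]), 'origin': array([-0.22122604,  1.02529801,  0.82056279]), 'orientation': array([-118.57067268,   -0.50652087, -146.37731766])}
top {'camera_matrix': array([[477.22150733,   0.        , 316.72634044],
       [  0.        , 477.22150733, 190.53868243],
       [  0.        ,   0.        ,   1.        ]]), 'origin': array([ 0.29856662, -0.11589262,  2.00280478]), 'orientation': array([-1.73053219e+02,  1.28724721e-01, -9.06592201e+01])}
{'camera_matrix': array([[334.36652725,   0.        , 315.91346418],
       [  0.        , 334.36652725, 199.96184808],
       [  0.        ,   0.        ,   1.        ]]), 'hand_eye': array([[-5.34749353e-04, -9.49619088e-01, -3.13405969e-01,
         7.93722881e-02],
       [ 9.99999671e-01, -3.16517772e-04, -7.47202932e-04,
         2.30551004e-04],
       [ 6.10359608e-04, -3.13406265e-01,  9.49618945e-01,
        -1.43104551e-01],
       [ 0.00000000e+00,  0.00000000e+00,  0.00000000e+00,
         1.00000000e+00]])}
```

View pics/top0.png

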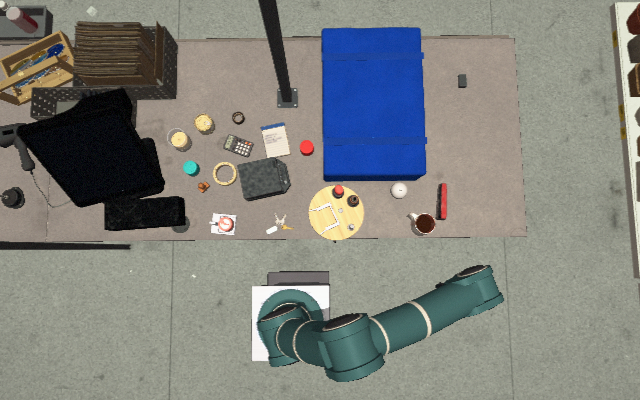

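View pics/scene0.png

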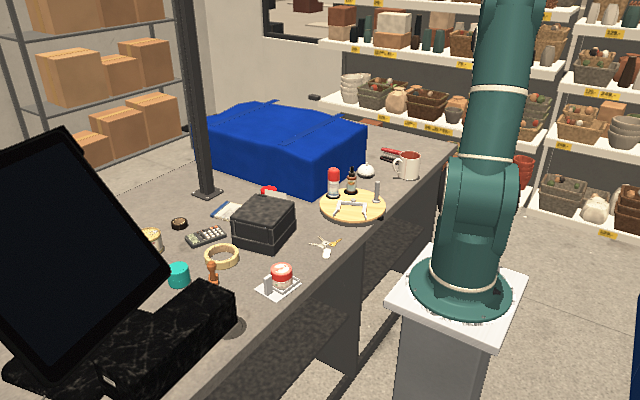

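The top view shows the tray at about (223,224), the carousel at about (336,212) with the bay opening left, and keys at (280,222) between them. I'll zoom in next.

```bash
cat > h.py <<'E'
import numpy as np, cv2
from scipy.spatial.transform import Rotation as R
from workcell import status, eyes, r
def pose(n,s=None):
    m=eyes.camera_model(n);K=m['camera_matrix']
    if n!='wrist': return K,R.from_euler('xyz',m['orientation'],degrees=True).as_matrix(),np.array(m['origin'])
    s=s or status.sense();Rt=R.from_euler('xyz',s['tcp_rot'],degrees=True).as_matrix();H=m['hand_eye']
    return K,Rt@H[:3,:3],Rt@H[:3,3]+s['eef_pos']
def back(P,uv,z):
    K,Rc,o=P;d=Rc@np.linalg.solve(K,[uv[0],uv[1],1]);return o+d*(z-o[2])/d[2]
def proj(P,p):
    K,Rc,o=P;c=K@(Rc.T@(np.array(p)-o));return c[:2]/c[2]
E
python3 - <<'E'
from h import *
a=cv2.imread('pics/top0.png')[175:245,200:370];b=cv2.imread('pics/scene0.png')[160:305,245:400]
a=cv2.resize(a,(790,325),interpolation=cv2.INTER_CUBIC)   # x4.647,4.643
cv2.imwrite('pics/z1.png',a)
cv2.imwrite('pics/z2.png',cv2.resize(b,None,fx=4,fy=4,interpolation=cv2.INTER_CUBIC))
E
```

```text
(no output)
```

View pics/z1.png

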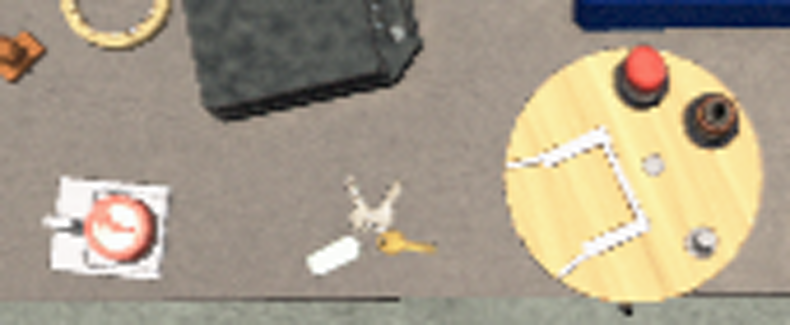

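View pics/z2.png

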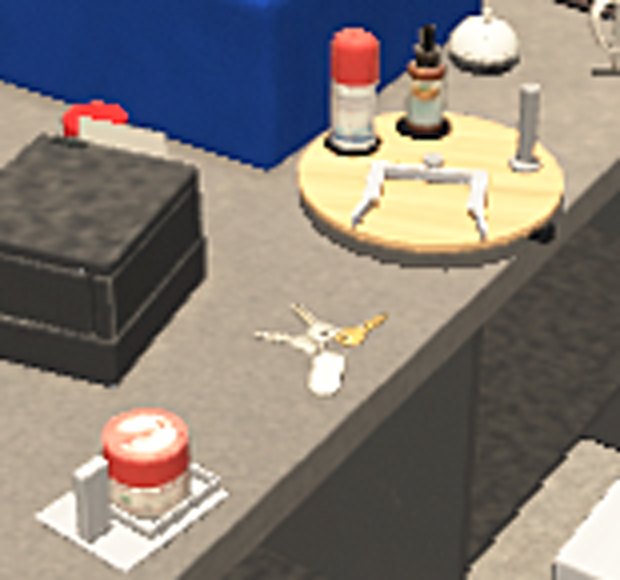

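Run:
```python
from h import *
P=pose('top')
f=lambda u,v,z:back(P,(200+u/4.647-.4,175+v/4.643-.4),z)[:2]
c=[f(*p,.004) for p in[(62,178),(170,186),(160,279),(52,270)]]
c=np.array(c);print(c.round(4).tolist(),'mid',c.mean(0))
d=(c[1]+c[2]-c[0]-c[3]);e=c[0]+c[1]-c[2]-c[3];print('yaw x',np.degrees(np.arctan2(*d[::-1])),'yaw y',np.degrees(np.arctan2(*e[::-1])),np.linalg.norm(d)/2,np.linalg.norm(e)/2)
L,Rr,T,B=[f(*p,.024) for p in[(505,174),(764,174),(634,46),(634,302)]]
ax=np.array([(T+B)[0]/2,(L+Rr)[1]/2]);print('axis',ax,L,Rr,T,B)
s=f(645,220,.036)-f(604,135,.036);print('bay x dir',np.degrees(np.arctan2(s[1],s[0]))+90)
p=f(703,238,.102)-ax;print('post',p+ax,np.linalg.norm(p),np.degrees(np.arctan2(p[1],p[0])))
q=f(628,312,.017)-ax;print('pointer',q,np.linalg.norm(q),np.degrees(np.arctan2(q[1],q[0])))
# scene camera check
S=pose('scene');g=lambda u,v,z:back(S,(245+u/4-.4,160+v/4-.4),z)[:2]
print('sc tray',[g(*p,.004).round(4) for p in[(37,516),(127,570),(228,492)]],'post',g(529,86,.102),'fin',g(92,463,.059),'ptr',g(553,232,.017))
```

```text
[[0.4526, 0.3225], [0.4442, 0.2248], [0.3606, 0.2331], [0.3698, 0.3303]] mid [0.40676845 0.27766489]
yaw x -95.15344103297275 yaw y -5.49227716703726 0.09780559057698987 0.08359743380193826
axis [ 0.44944202 -0.19380601] [ 0.44998553 -0.07806387] [ 0.44728238 -0.30954816] [ 0.56416762 -0.19526895] [ 0.33471642 -0.19150608]
bay x dir -65.17339048048919
post [ 0.38713119 -0.24844784] 0.08287562265912649 -138.7517180671674
pointer [-0.12340088  0.00751911] 0.12362974762556046 176.51314080628276
sc tray [array([0.4495, 0.3245]), array([0.3671, 0.3319]), array([0.3583, 0.2327])] post [ 0.38668504 -0.25020934] fin [0.40895321 0.31221744] ptr [ 0.31915562 -0.17563636]
```

Call:
drive_tool(
  motion=[
    {"dx":19,"dy":36,"wz":0.05,"claw":1},
    {"dx":38,"dy":72,"wz":0.1,"claw":1},
    {"dx":57,"dy":108,"wz":0.15,"claw":1},
    {"dx":76,"dy":144,"wz":0.2,"claw":1},
    {"dx":95,"dy":180,"wz":0.25,"claw":1},
    {"dx":114,"dy":216,"wz":0.3,"claw":1},
    {"dx":133,"dy":252,"wz":0.35,"claw":1},
    {"dx":150,"dy":284,"wz":0.4,"claw":1},
  ],
)

```text
validation failed for argument at $.mo...
```

Call:
drive_tool(
  motion=[
    {"dx":14,"dy":38,"wz":0.05,"claw":1},
    {"dx":28,"dy":76,"wz":0.1,"claw":1},
    {"dx":42,"dy":114,"wz":0.15,"claw":1},
    {"dx":56,"dy":152,"wz":0.2,"claw":1},
    {"dx":68,"dy":190,"wz":0.25,"claw":1},
    {"dx":80,"dy":228,"wz":0.3,"claw":1},
    {"dx":85,"dy":266,"wz":0.35,"claw":1},
    {"dx":85,"dy":300,"wz":0.4,"claw":1},
  ],
)

```text
validation failed for argument at $.mo...
```

Call:
drive_tool(
  motion=[
    {"wx":0,"wy":0,"wz":0.05,"dx":19,"dy":36,"dz":0,"claw":1},
    {"wx":0,"wy":0,"wz":0.1,"dx":38,"dy":72,"dz":0,"claw":1},
    {"wx":0,"wy":0,"wz":0.15,"dx":57,"dy":108,"dz":0,"claw":1},
    {"wx":0,"wy":0,"wz":0.2,"dx":76,"dy":144,"dz":0,"claw":1},
    {"wx":0,"wy":0,"wz":0.25,"dx":95,"dy":180,"dz":0,"claw":1},
    {"wx":0,"wy":0,"wz":0.3,"dx":114,"dy":216,"dz":0,"claw":1},
    {"wx":0,"wy":0,"wz":0.35,"dx":133,"dy":252,"dz":0,"claw":1},
    {"wx":0,"wy":0,"wz":0.4,"dx":150,"dy":284,"dz":0,"claw":1},
  ],
)

```text
time: 0.77
eef_pos: [0.3267, -0.3132, 0.2312]
tcp_rot: [-180.0, 0.0, 39.5]
force: [0.9, -1.3, -0.5]
finger_gap: 0.0854
grasp_force: 0.0
```

Run:
```python
from h import *
s=status.sense();im=eyes.camera('wrist')[:,:,::-1]
cv2.imwrite('pics/w1.png',im);np.save('w1.npy',np.array([s['eef_pos'],s['tcp_rot']]))
P=pose('wrist',s)
for p in[(.449,-.194,.024),(.3869,-.249,.102),(.326,-.19,.017)]:print(proj(P,p))
```

```text
[300.63100158 -15.44379143]
[301.64902374  78.81281923]
[222.31635631  91.35700303]
```

View pics/w1.png

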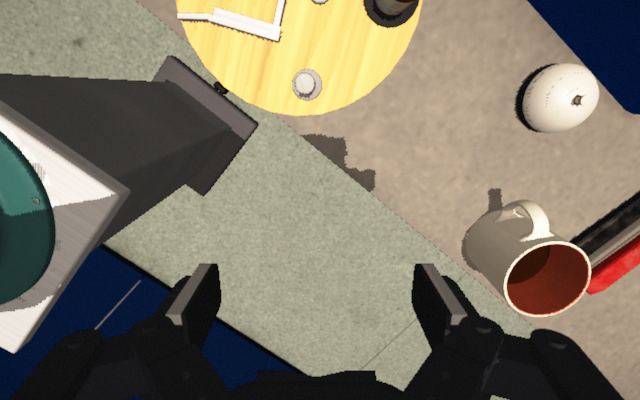

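The wrist view shows the post top at about (306,82), the pointer at about (219,88), and the bay rails cut off at the top edge. I'll take a better view on the way.

Call:
drive_tool(
  motion=[
    {"wx":0,"wy":0,"wz":0.1,"dx":20,"dy":6,"dz":0,"claw":1},
    {"wx":0,"wy":0,"wz":0.2,"dx":40,"dy":12,"dz":0,"claw":1},
    {"wx":0,"wy":0,"wz":0.3,"dx":60,"dy":20,"dz":0,"claw":1},
    {"wx":0,"wy":0,"wz":0.4,"dx":70,"dy":26,"dz":0,"claw":1},
    {"wx":0,"wy":0,"wz":0.4,"dx":70,"dy":26,"dz":0,"claw":1},
    {"wx":0,"wy":0,"wz":0.4,"dx":70,"dy":26,"dz":0,"claw":1},
    {"wx":0,"wy":0,"wz":0.4,"dx":70,"dy":26,"dz":0,"claw":1},
    {"wx":0,"wy":0,"wz":0.4,"dx":70,"dy":26,"dz":0,"claw":1},
  ],
)

```text
time: 1.48
eef_pos: [0.3954, -0.2901, 0.2312]
tcp_rot: [-180.0, 0.0, 62.0]
force: [0.4, -0.3, 0.5]
finger_gap: 0.0854
grasp_force: 0.0
```

Run:
```python
from h import *
s=status.sense();im=eyes.camera('wrist')[:,:,::-1]
print(s['eef_pos'],s['tcp_rot'])
cv2.imwrite('pics/w2.png',im);np.save('w2.npy',np.array([s['eef_pos'],s['tcp_rot']]))
```

```text
[ 0.39542144 -0.29014192  0.23119209] [-1.79978600e+02  1.65806120e-02  6.20372777e+01]
```

View pics/w2.png

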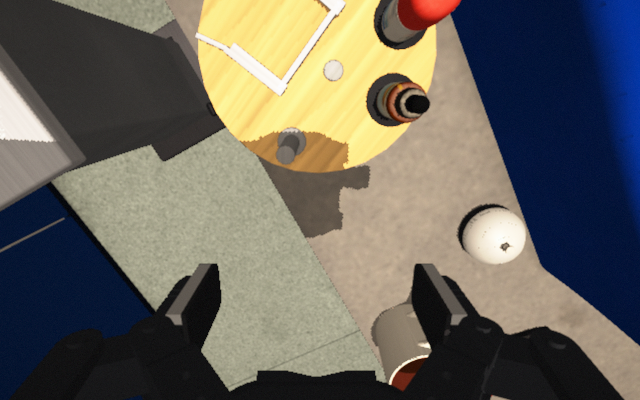

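The wrist view shows the rail from (232,47) to (281,93), the stop's outer edge from (285,93) to (343,8), the post top at (288,150) with its foot at (292,139), and the pointer tip at about (207,108).

Run:
```python
from h import *
a=np.load('w2.npy');P=pose('wrist',dict(eef_pos=a[0],tcp_rot=a[1]))
f=lambda u,v,z:back(P,(u,v),z)[:2]
ang=lambda d:np.degrees(np.arctan2(d[1],d[0]))
print('stop',ang(f(343,8,.036)-f(285,93,.036))-90,'rail',ang(f(281,93,.036)-f(236,44,.036)),f(285,93,.036),f(343,8,.036))
print('post',f(288,150,.102),f(292,140,.027),'ptr',f(207,108,.017),f(210,108,.017))
im=cv2.imread('pics/w2.png').astype(int)
m=((im[:,:,2]-im[:,:,0]>75)&(im[:,:,1]-im[:,:,0]>45)).astype(np.uint8)
m=cv2.morphologyEx(m,cv2.MORPH_OPEN,np.ones((5,5)))
c=max(cv2.findContours(m,0,1)[0],key=cv2.contourArea)[:,0]
# circle fit, left/right arcs (robust)
X=np.array([f(u,v,.024) for u,v in c if v>3])
from scipy.optimize import least_squares
w=least_squares(lambda p:np.hypot(*(X-p).T)-.115,[.449,-.194],loss='cauchy',f_scale=.001).x
d=abs(np.hypot(*(X-w).T)-.115);print('axis',w,(d<.002).sum(),len(X))
for q in(f(288,150,.102),f(292,140,.027)):print('post ang',ang(q-w),np.hypot(*(q-w)))
print('ptr ang',ang(f(208,108,.017)-w),np.hypot(*(f(208,108,.017)-w)))
# same fit in top picture
P=pose('top');im=cv2.imread('pics/top0.png').astype(int)
m=((im[:,:,2]-im[:,:,0]>60)&(im[:,:,1]-im[:,:,0]>35)).astype(np.uint8);m[:, :300]=0;m[:,372:]=0;m[:180]=0
c=max(cv2.findContours(m,0,1)[0],key=cv2.contourArea)[:,0]
X=np.array([back(P,q,.024)[:2] for q in c])
w=least_squares(lambda p:np.hypot(*(X-p).T)-.114,[.449,-.194],loss='cauchy',f_scale=.001).x
d=abs(np.hypot(*(X-w).T)-.114);print('axis top',w,(d<.002).sum(),len(X))
```

```text
stop -64.69378891951507 rail -75.02502002551745 [ 0.4042619  -0.20817965] [ 0.48602236 -0.16952081]
post [ 0.38990609 -0.25010929] [ 0.38702223 -0.25146216] ptr [ 0.32434064 -0.18258803] [ 0.32707396 -0.18404089]
axis [ 0.44760379 -0.19187712] 329 821
post ang -134.73585400835083 0.08197566429671557
post ang -135.47513410946382 0.08497353233398597
ptr ang 175.88392577175927 0.12266843727450445
axis top [ 0.4482292  -0.19230906] 98 215
```

Call:
drive_tool(
  motion=[
    {"wx":0,"wy":0,"wz":0.05,"dx":1,"dy":37,"dz":0,"claw":1},
    {"wx":0,"wy":0,"wz":0.1,"dx":2,"dy":75,"dz":0,"claw":1},
    {"wx":0,"wy":0,"wz":0.15,"dx":3,"dy":113,"dz":0,"claw":1},
    {"wx":0,"wy":0,"wz":0.2,"dx":4,"dy":151,"dz":0,"claw":1},
    {"wx":0,"wy":0,"wz":0.25,"dx":5,"dy":189,"dz":0,"claw":1},
    {"wx":0,"wy":0,"wz":0.3,"dx":6,"dy":227,"dz":0,"claw":1},
    {"wx":0,"wy":0,"wz":0.35,"dx":7,"dy":265,"dz":0,"claw":1},
    {"wx":0,"wy":0,"wz":0.396,"dx":7,"dy":303,"dz":0,"claw":1},
  ],
)

```text
time: 2.2
eef_pos: [0.4028, 0.0146, 0.2315]
tcp_rot: [180.0, 0.0, 84.9]
force: [1.6, -0.3, -0.4]
finger_gap: 0.0851
grasp_force: 0.0
```

Call:
drive_tool(
  motion=[
    {"wx":0,"wy":0,"wz":0,"dx":1,"dy":38,"dz":0,"claw":1},
    {"wx":0,"wy":0,"wz":0,"dx":2,"dy":76,"dz":0,"claw":1},
    {"wx":0,"wy":0,"wz":0,"dx":3,"dy":114,"dz":0,"claw":1},
    {"wx":0,"wy":0,"wz":0,"dx":4,"dy":152,"dz":-5,"claw":1},
    {"wx":0,"wy":0,"wz":0,"dx":5,"dy":190,"dz":-15,"claw":1},
    {"wx":0,"wy":0,"wz":0,"dx":6,"dy":228,"dz":-35,"claw":1},
    {"wx":0,"wy":0,"wz":0,"dx":7,"dy":264,"dz":-55,"claw":1},
    {"wx":0,"wy":0,"wz":0,"dx":7,"dy":300,"dz":-75,"claw":1},
  ],
)

```text
time: 2.87
eef_pos: [0.4105, 0.3142, 0.1554]
tcp_rot: [180.0, 0.0, 84.7]
force: [1.4, -0.3, 1.6]
finger_gap: 0.0852
grasp_force: 0.0
```

Run:
```python
from h import *
s=status.sense();im=np.ascontiguousarray(eyes.camera('wrist')[:,:,::-1])
print(s['eef_pos'],s['tcp_rot']);np.save('w3.npy',np.array([s['eef_pos'],s['tcp_rot']]))
cv2.imwrite('pics/w3.png',im)
P=pose('wrist',s)
c,y=np.array([.406,.278]),np.radians(-95.2)
for x,yy,z in[(-48,-5,59),(-48,5,59),(-24,-5,59),(-24,5,59),(50,42,4),(50,-42,4),(-50,-42,4),(-50,42,4)]:
    Rm=np.array([[np.cos(y),-np.sin(y)],[np.sin(y),np.cos(y)]]);p=c+Rm@[x/1e3,yy/1e3]
    q=proj(P,[*p,z/1e3]);print((x,yy,z),q.round(0))
```

```text
[0.41047206 0.31422686 0.1553583 ] [1.79966340e+02 1.39048248e-02 8.47488247e+01]
(-48, -5, 59) [309. 187.]
(-48, 5, 59) [322. 187.]
(-24, -5, 59) [309. 217.]
(-24, 5, 59) [322. 217.]
(50, 42, 4) [358. 266.]
(50, -42, 4) [274. 266.]
(-50, -42, 4) [269. 168.]
(-50, 42, 4) [362. 167.]
```

View pics/w3.png

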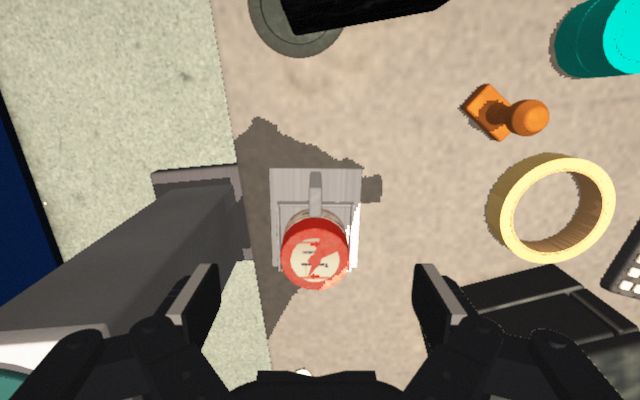

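The tray, fin at (315,190) and pot appear exactly where projected. I'll go down and grip.

Call:
drive_tool(
  motion=[
    {"wx":0,"wy":0,"wz":0,"dx":-1,"dy":0,"dz":-30,"claw":1},
    {"wx":0,"wy":0,"wz":0,"dx":-1,"dy":0,"dz":-60,"claw":1},
    {"wx":0,"wy":0,"wz":0,"dx":-1,"dy":0,"dz":-90,"claw":1},
    {"wx":0,"wy":0,"wz":0,"dx":-1,"dy":0,"dz":-115,"claw":1},
    {"wx":0,"wy":0,"wz":0,"dx":-1,"dy":0,"dz":-131,"claw":0.6},
    {"wx":0,"wy":0,"wz":0,"dx":-1,"dy":0,"dz":-131,"claw":0.4},
    {"wx":0,"wy":0,"wz":0,"dx":-1,"dy":0,"dz":-131,"claw":0.3},
    {"wx":0,"wy":0,"wz":0,"dx":-1,"dy":0,"dz":-131,"claw":0.25},
  ],
)

```text
time: 3.58
eef_pos: [0.4098, 0.3133, 0.0265]
tcp_rot: [179.9, -0.0, 84.9]
force: [0.2, 0.6, 0.6]
finger_gap: 0.0386
grasp_force: 0.0
```

Call:
drive_tool(
  motion=[
    {"wx":0,"wy":0,"wz":0,"dx":0,"dy":0,"dz":0,"claw":0.2},
    {"wx":0,"wy":0,"wz":0,"dx":0,"dy":0,"dz":0,"claw":0.15},
    {"wx":0,"wy":0,"wz":0,"dx":0,"dy":0,"dz":0,"claw":0.1},
    {"wx":0,"wy":0,"wz":0,"dx":0,"dy":0,"dz":0,"claw":0},
    {"wx":0,"wy":0,"wz":0,"dx":0,"dy":0,"dz":0,"claw":0},
    {"wx":0,"wy":0,"wz":0,"dx":0,"dy":0,"dz":0,"claw":0},
    {"wx":0,"wy":0,"wz":0,"dx":0,"dy":0,"dz":0,"claw":0},
    {"wx":0,"wy":0,"wz":0,"dx":0,"dy":0,"dz":0,"claw":0},
  ],
)

```text
time: 4.25
eef_pos: [0.4098, 0.3133, 0.0265]
tcp_rot: [179.9, -0.0, 84.9]
force: [-2.1, -2.4, 13.2]
finger_gap: 0.0089
grasp_force: 58.5
```

Call:
drive_tool(
  motion=[
    {"wx":0,"wy":0,"wz":0,"dx":0,"dy":0,"dz":3,"claw":0},
    {"wx":0,"wy":0,"wz":0,"dx":0,"dy":0,"dz":9,"claw":0},
    {"wx":0,"wy":0,"wz":0,"dx":0,"dy":0,"dz":18,"claw":0},
    {"wx":0,"wy":0,"wz":0,"dx":0,"dy":0,"dz":28,"claw":0},
    {"wx":0,"wy":0,"wz":0,"dx":0,"dy":0,"dz":38,"claw":0},
    {"wx":0,"wy":0,"wz":0,"dx":0,"dy":0,"dz":46,"claw":0},
    {"wx":0,"wy":0,"wz":0,"dx":0,"dy":0,"dz":50,"claw":0},
    {"wx":0,"wy":0,"wz":0,"dx":0,"dy":0,"dz":50,"claw":0},
  ],
)

```text
time: 4.92
eef_pos: [0.4097, 0.3133, 0.0766]
tcp_rot: [179.9, -0.0, 84.9]
force: [-0.5, 0.5, -2.5]
finger_gap: 0.0094
grasp_force: 58.5
```

Run:
```python
from h import *
s=status.sense();print(s['eef_pos'],s['tcp_rot'],s['grasp_force'],s['force'])
w=eyes.camera('wrist')[:,:,::-1];t=eyes.camera('scene')[:,:,::-1]
cv2.imwrite('pics/w4.png',w);cv2.imwrite('pics/s4.png',t)
a=cv2.resize(w[140:300,230:400],None,fx=2.35,fy=2.35);P=pose('scene');u,v=proj(P,[.406,.28,.06]).astype(int)
b=cv2.resize(t[v-60:v+60,u-62:u+62],(388,376),interpolation=cv2.INTER_CUBIC)
cv2.imwrite('pics/c4.png',np.hstack([a,b]));print(u,v,a.shape)
```

```text
[0.40970795 0.31328446 0.07655209] [ 1.79924586e+02 -4.36699116e-02  8.48869776e+01] 58.52177023887634 [-0.52030546  0.52071354 -2.48383725]
276 269 (376, 400, 3)
```

View pics/c4.png

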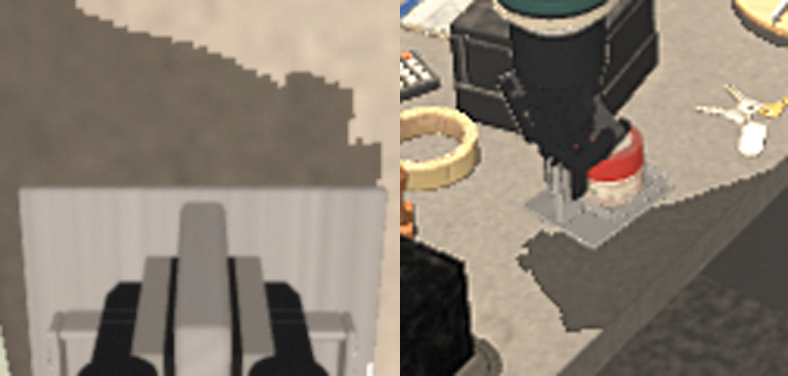

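Run:
```python
from h import *
s=status.sense();P=pose('wrist',s);t=s['eef_pos']
y=np.radians(s['tcp_rot'][2]);M=np.array([[np.cos(y),np.sin(y)],[-np.sin(y),np.cos(y)]])
for uv in[(238.5,220),(394.3,220),(316.4,220)]:print(M@(back(P,uv,t[2]-.0225)[:2]-t[:2])*1e3)
ps=np.radians(-65);b=np.array([np.cos(ps),np.sin(ps)]);ax=np.array([.448,-.192]);home=ax-.064*b
print('home',home)
for d in(-100,-64,-30,0):
    print(d,'fin target',home+(d-36)/1e3*b, 'delta mm',(home+(d-36)/1e3*b-t[:2])*1e3)
print('wz',np.radians(115-s['tcp_rot'][2]))
```

```text
[14.15131011 42.26821005]
[ 14.09422858 -40.6219914 ]
[14.12277209  0.82709634]
home [ 0.42095243 -0.1339963 ]
-100 fin target [ 0.36347635 -0.01073844] delta mm [ -45.78952969 -323.65072642]
-64 fin target [ 0.37869061 -0.04336552] delta mm [ -30.57527226 -356.27780675]
-30 fin target [ 0.39305963 -0.07417999] delta mm [ -16.20625136 -387.09227151]
0 fin target [ 0.40573817 -0.10136922] delta mm [  -3.52770351 -414.28150512]
wz 0.5255875208657868
```

Call:
drive_tool(
  motion=[
    {"wx":0,"wy":0,"wz":0.01,"dx":-1,"dy":-6,"dz":0,"claw":0},
    {"wx":0,"wy":0,"wz":0.03,"dx":-3,"dy":-18,"dz":0,"claw":0},
    {"wx":0,"wy":0,"wz":0.06,"dx":-5,"dy":-36,"dz":0,"claw":0},
    {"wx":0,"wy":0,"wz":0.1,"dx":-8,"dy":-60,"dz":0,"claw":0},
    {"wx":0,"wy":0,"wz":0.14,"dx":-12,"dy":-85,"dz":0,"claw":0},
    {"wx":0,"wy":0,"wz":0.18,"dx":-16,"dy":-110,"dz":0,"claw":0},
    {"wx":0,"wy":0,"wz":0.22,"dx":-20,"dy":-135,"dz":0,"claw":0},
    {"wx":0,"wy":0,"wz":0.26,"dx":-23,"dy":-160,"dz":0,"claw":0},
  ],
)

```text
time: 5.68
eef_pos: [0.3852, 0.1515, 0.075]
tcp_rot: [-179.9, 0.0, 100.0]
force: [0.6, 0.0, -2.4]
finger_gap: 0.009
grasp_force: 58.5
```

Call:
drive_tool(
  motion=[
    {"wx":0,"wy":0,"wz":0.04,"dx":-4,"dy":-25,"dz":0,"claw":0},
    {"wx":0,"wy":0,"wz":0.08,"dx":-8,"dy":-50,"dz":0,"claw":0},
    {"wx":0,"wy":0,"wz":0.12,"dx":-12,"dy":-75,"dz":0,"claw":0},
    {"wx":0,"wy":0,"wz":0.16,"dx":-15,"dy":-100,"dz":0,"claw":0},
    {"wx":0,"wy":0,"wz":0.2,"dx":-18,"dy":-122,"dz":0,"claw":0},
    {"wx":0,"wy":0,"wz":0.23,"dx":-20,"dy":-142,"dz":0,"claw":0},
    {"wx":0,"wy":0,"wz":0.255,"dx":-22,"dy":-156,"dz":0,"claw":0},
    {"wx":0,"wy":0,"wz":0.265,"dx":-23,"dy":-163,"dz":0,"claw":0},
  ],
)

```text
time: 6.35
eef_pos: [0.3622, -0.0119, 0.075]
tcp_rot: [-179.9, -0.0, 115.0]
force: [0.6, -0.2, -2.2]
finger_gap: 0.0093
grasp_force: 58.4
```

Run:
```python
from h import *
s=status.sense();print(s['eef_pos'],s['tcp_rot'],s['grasp_force'])
t=s['eef_pos'][:2]
ps=np.radians(-65);b=np.array([np.cos(ps),np.sin(ps)]);n=np.array([-b[1],b[0]]);home=np.array([.448,-.192])-.064*b
print('along',(t-home)@b*1e3+36,'lat',(t-home)@n*1e3)
a=eyes.camera('top')[:,:,::-1];c=eyes.camera('scene')[:,:,::-1];w=eyes.camera('wrist')[:,:,::-1]
cv2.imwrite('pics/t5.png',a);cv2.imwrite('pics/s5.png',c);cv2.imwrite('pics/w5.png',w)
A=cv2.resize(a[175:245,260:370],(440,280),interpolation=cv2.INTER_CUBIC);C=cv2.resize(c[170:260,270:400],(780,540)[:2] and (360,280),interpolation=cv2.INTER_CUBIC)
W=cv2.resize(w[150:400],(780,305))
cv2.imwrite('pics/c5.png',np.vstack([np.hstack([A,C])[:,:780],W]))
```

```text
[ 0.36220927 -0.01193832  0.07502845] [-1.79924467e+02 -6.80033154e-03  1.14977081e+02] 58.407654762268066
along -99.44803425254219 lat -1.65545302691137
```

View pics/c5.png

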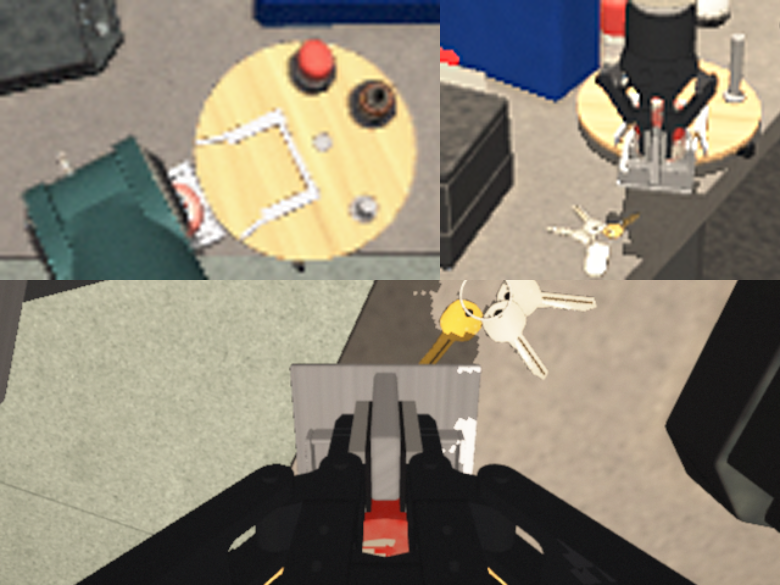

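The tray is held level, just short of the bay mouth and in line with it. I'll move its leading edge over the mouth and lower it.

Call:
drive_tool(
  motion=[
    {"wx":0,"wy":0,"wz":0,"dx":4,"dy":-6,"dz":0,"claw":0},
    {"wx":0,"wy":0,"wz":0,"dx":8,"dy":-13,"dz":0,"claw":0},
    {"wx":0,"wy":0,"wz":0,"dx":10,"dy":-17,"dz":0,"claw":0},
    {"wx":0,"wy":0,"wz":0,"dx":10,"dy":-17,"dz":-5,"claw":0},
    {"wx":0,"wy":0,"wz":0,"dx":10,"dy":-17,"dz":-12,"claw":0},
    {"wx":0,"wy":0,"wz":0,"dx":10,"dy":-17,"dz":-18,"claw":0},
    {"wx":0,"wy":0,"wz":0,"dx":10,"dy":-17,"dz":-22,"claw":0},
    {"wx":0,"wy":0,"wz":0,"dx":10,"dy":-17,"dz":-22,"claw":0},
  ],
)

```text
time: 7.17
eef_pos: [0.3726, -0.0264, 0.0525]
tcp_rot: [-179.9, -0.1, 115.0]
force: [0.0, -0.2, -3.8]
finger_gap: 0.0091
grasp_force: 58.4
```

Call:
drive_tool(
  motion=[
    {"wx":0,"wy":0,"wz":0,"dx":1,"dy":-4,"dz":0,"claw":0},
    {"wx":0,"wy":0,"wz":0,"dx":3,"dy":-9,"dz":0,"claw":0},
    {"wx":0,"wy":0,"wz":0,"dx":5,"dy":-14,"dz":0,"claw":0},
    {"wx":0,"wy":0,"wz":0,"dx":7,"dy":-19,"dz":0,"claw":0},
    {"wx":0,"wy":0,"wz":0,"dx":10,"dy":-24,"dz":0,"claw":0},
    {"wx":0,"wy":0,"wz":0,"dx":12,"dy":-29,"dz":0,"claw":0},
    {"wx":0,"wy":0,"wz":0,"dx":14,"dy":-33,"dz":0,"claw":0},
    {"wx":0,"wy":0,"wz":0,"dx":16,"dy":-37,"dz":0,"claw":0},
  ],
)

```text
time: 7.83
eef_pos: [0.3894, -0.0645, 0.0534]
tcp_rot: [-180.0, 0.0, 115.0]
force: [0.6, -0.4, -3.3]
finger_gap: 0.0094
grasp_force: 58.4
```

Call:
drive_tool(
  motion=[
    {"wx":0,"wy":0,"wz":0,"dx":2,"dy":-4,"dz":-1,"claw":0},
    {"wx":0,"wy":0,"wz":0,"dx":4,"dy":-9,"dz":-1,"claw":0},
    {"wx":0,"wy":0,"wz":0,"dx":6,"dy":-13,"dz":-1,"claw":0},
    {"wx":0,"wy":0,"wz":0,"dx":8,"dy":-18,"dz":-1,"claw":0},
    {"wx":0,"wy":0,"wz":0,"dx":10,"dy":-22,"dz":-1,"claw":0},
    {"wx":0,"wy":0,"wz":0,"dx":12,"dy":-26,"dz":-1,"claw":0},
    {"wx":0,"wy":0,"wz":0,"dx":14,"dy":-30,"dz":-1,"claw":0},
    {"wx":0,"wy":0,"wz":0,"dx":14,"dy":-30,"dz":-1,"claw":0},
  ],
)

```text
time: 8.5
eef_pos: [0.4036, -0.0947, 0.0524]
tcp_rot: [180.0, 0.0, 114.9]
force: [0.5, 0.2, -2.1]
finger_gap: 0.0093
grasp_force: 58.4
```

Call:
drive_tool(
  motion=[
    {"wx":0,"wy":0,"wz":0,"dx":0.5,"dy":-1,"dz":0,"claw":0},
    {"wx":0,"wy":0,"wz":0,"dx":1,"dy":-2,"dz":0,"claw":0},
    {"wx":0,"wy":0,"wz":0,"dx":1.5,"dy":-3,"dz":-0.5,"claw":0},
    {"wx":0,"wy":0,"wz":0,"dx":2,"dy":-4,"dz":-1,"claw":0},
    {"wx":0,"wy":0,"wz":0,"dx":2.5,"dy":-5,"dz":-1.5,"claw":0},
    {"wx":0,"wy":0,"wz":0,"dx":3,"dy":-6.5,"dz":-1.5,"claw":0},
    {"wx":0,"wy":0,"wz":0,"dx":3,"dy":-6.5,"dz":-2,"claw":0},
    {"wx":0,"wy":0,"wz":0,"dx":3,"dy":-6.5,"dz":-2,"claw":0},
  ],
)

```text
time: 9.17
eef_pos: [0.4065, -0.1006, 0.0505]
tcp_rot: [180.0, 0.0, 115.0]
force: [0.6, -1.7, -0.3]
finger_gap: 0.0092
grasp_force: 58.7
```

Call:
drive_tool(
  motion=[
    {"wx":0,"wy":0,"wz":0,"dx":0.4,"dy":-1,"dz":0,"claw":0},
    {"wx":0,"wy":0,"wz":0,"dx":0.8,"dy":-2,"dz":-0.5,"claw":0},
    {"wx":0,"wy":0,"wz":0,"dx":1.2,"dy":-3,"dz":-0.5,"claw":0},
    {"wx":0,"wy":0,"wz":0,"dx":1.6,"dy":-3.6,"dz":-0.5,"claw":0},
    {"wx":0,"wy":0,"wz":0,"dx":1.6,"dy":-3.6,"dz":-1,"claw":0},
    {"wx":0,"wy":0,"wz":0,"dx":1.6,"dy":-3.6,"dz":-1,"claw":0},
    {"wx":0,"wy":0,"wz":0,"dx":1.6,"dy":-3.6,"dz":-1,"claw":0},
    {"wx":0,"wy":0,"wz":0,"dx":1.6,"dy":-3.6,"dz":-1,"claw":0},
  ],
)

```text
time: 9.83
eef_pos: [0.4079, -0.1013, 0.0504]
tcp_rot: [180.0, -0.1, 115.1]
force: [-16.0, 24.2, 48.6]
finger_gap: 0.009
grasp_force: 66.8
```

Call:
drive_tool(
  motion=[
    {"wx":0,"wy":0,"wz":0,"dx":-0.5,"dy":1,"dz":0.5,"claw":0},
    {"wx":0,"wy":0,"wz":0,"dx":-0.7,"dy":1.7,"dz":0.7,"claw":0},
    {"wx":0,"wy":0,"wz":0,"dx":-0.7,"dy":1.7,"dz":0.7,"claw":0.1},
    {"wx":0,"wy":0,"wz":0,"dx":-0.7,"dy":1.7,"dz":0.7,"claw":0.3},
    {"wx":0,"wy":0,"wz":0,"dx":-0.7,"dy":1.7,"dz":0.7,"claw":0.5},
    {"wx":0,"wy":0,"wz":0,"dx":-0.7,"dy":1.7,"dz":0.7,"claw":0.6},
    {"wx":0,"wy":0,"wz":0,"dx":-0.7,"dy":1.7,"dz":0.7,"claw":0.6},
    {"wx":0,"wy":0,"wz":0,"dx":-0.7,"dy":1.7,"dz":0.7,"claw":0.6},
  ],
)

```text
time: 10.5
eef_pos: [0.4071, -0.1024, 0.0501]
tcp_rot: [-180.0, 0.0, 115.0]
force: [-0.7, -0.6, 0.5]
finger_gap: 0.0511
grasp_force: 0.0
```

Call:
drive_tool(
  motion=[
    {"wx":0,"wy":0,"wz":0,"dx":0,"dy":0,"dz":8,"claw":0.6},
    {"wx":0,"wy":0,"wz":0,"dx":0,"dy":0,"dz":20,"claw":0.6},
    {"wx":0,"wy":0,"wz":0,"dx":0,"dy":0,"dz":40,"claw":0.6},
    {"wx":0,"wy":0,"wz":0,"dx":0,"dy":0,"dz":70,"claw":0.6},
    {"wx":0,"wy":0,"wz":0,"dx":0,"dy":0,"dz":100,"claw":0.6},
    {"wx":0,"wy":0,"wz":0,"dx":0,"dy":0,"dz":130,"claw":0.6},
    {"wx":0,"wy":0,"wz":0,"dx":0,"dy":0,"dz":150,"claw":0.6},
    {"wx":0,"wy":0,"wz":0,"dx":0,"dy":0,"dz":150,"claw":0.6},
  ],
)

```text
time: 11.17
eef_pos: [0.4086, -0.1025, 0.2039]
tcp_rot: [179.9, 0.3, 115.0]
force: [0.5, -0.4, 0.0]
finger_gap: 0.0509
grasp_force: 0.0
```

Call:
drive_tool(
  motion=[
    {"wx":0,"wy":0,"wz":-0.12,"dx":-3,"dy":-20,"dz":0,"claw":0.6},
    {"wx":0,"wy":0,"wz":-0.24,"dx":-6,"dy":-40,"dz":0,"claw":0.6},
    {"wx":0,"wy":0,"wz":-0.36,"dx":-9,"dy":-60,"dz":0,"claw":0.6},
    {"wx":0,"wy":0,"wz":-0.48,"dx":-12,"dy":-80,"dz":0,"claw":0.6},
    {"wx":0,"wy":0,"wz":-0.6,"dx":-15,"dy":-100,"dz":0,"claw":0.6},
    {"wx":0,"wy":0,"wz":-0.72,"dx":-18,"dy":-120,"dz":0,"claw":0.6},
    {"wx":0,"wy":0,"wz":-0.84,"dx":-20,"dy":-135,"dz":0,"claw":0.6},
    {"wx":0,"wy":0,"wz":-0.96,"dx":-20,"dy":-148,"dz":0,"claw":0.6},
  ],
)

```text
time: 11.83
eef_pos: [0.3864, -0.2513, 0.2001]
tcp_rot: [-180.0, -0.0, 59.6]
force: [0.4, -0.5, -0.4]
finger_gap: 0.0511
grasp_force: 0.0
```

Run:
```python
from h import *
s=status.sense();print(s['eef_pos'],s['tcp_rot'])
w=np.ascontiguousarray(eyes.camera('wrist')[:,:,::-1]);cv2.imwrite('pics/w6.png',w)
np.save('w6.npy',np.array([s['eef_pos'],s['tcp_rot']]))
P=pose('wrist',s)
for p in[(.388,-.2505,.102),(.388,-.2505,.03),(.427,-.148,.078)]:print(proj(P,p))
```

```text
[ 0.38640366 -0.2513142   0.20011444] [-1.79962570e+02 -6.61404191e-04  5.95963096e+01]
[318.26061344 198.08671103]
[317.81585337 175.06558036]
[293.16209945  46.0163628 ]
```

View pics/w6.png

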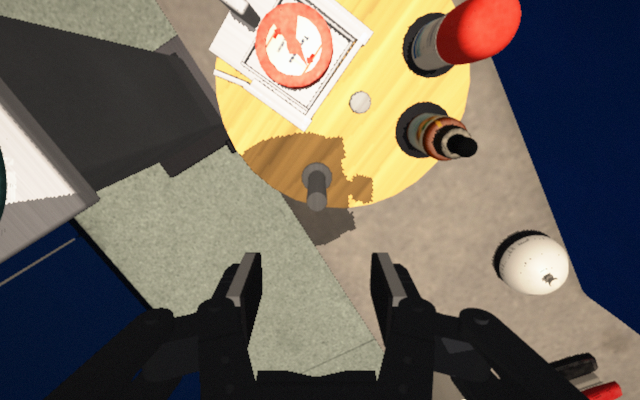

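The tray is home in the bay and the pot stands upright. The post top is at (316,201) and its foot at (316,178), about as predicted.

Run:
```python
from h import *
a=np.load('w6.npy');P=pose('wrist',dict(eef_pos=a[0],tcp_rot=a[1]))
ax=np.array([.448,-.192])
for uv,z in[((316,201),.102),((316,178),.03)]:
    p=back(P,uv,z)[:2];d=p-ax;print(p,np.hypot(*d),np.degrees(np.arctan2(d[1],d[0])))
# arc: from -135 to -74.1
c=lambda t:ax+.085*np.array([np.cos(np.radians(t)),np.sin(np.radians(t))])
p0=c(-135)
for t in np.linspace(-135,-74.1,17):print(round(t+135,1),round(np.radians(t+135),3),((c(t)-p0)*1e3).round(1))
```

```text
[ 0.38534269 -0.25163967] 0.08650334746435981 -136.4134703694388
[ 0.38501788 -0.25212527] 0.08707350588233079 -136.32937752581228
0.0 0.0 [0. 0.]
3.8 0.066 [ 4.1 -3.9]
7.6 0.133 [ 8.5 -7.4]
11.4 0.199 [ 13.1 -10.7]
15.2 0.266 [ 17.9 -13.7]
19.0 0.332 [ 22.9 -16.3]
22.8 0.399 [ 28.  -18.6]
26.6 0.465 [ 33.3 -20.6]
30.4 0.531 [ 38.7 -22.2]
34.3 0.598 [ 44.3 -23.4]
38.1 0.664 [ 49.8 -24.3]
41.9 0.731 [ 55.5 -24.8]
45.7 0.797 [ 61.1 -24.9]
49.5 0.864 [ 66.7 -24.6]
53.3 0.93 [ 72.4 -24. ]
57.1 0.996 [ 77.9 -23. ]
60.9 1.063 [ 83.4 -21.6]
```

Call:
drive_tool(
  motion=[
    {"wx":0,"wy":0,"wz":0,"dx":1,"dy":1,"dz":-30,"claw":0.6},
    {"wx":0,"wy":0,"wz":0,"dx":1,"dy":1,"dz":-60,"claw":0.6},
    {"wx":0,"wy":0,"wz":0,"dx":1,"dy":1,"dz":-90,"claw":0.6},
    {"wx":0,"wy":0,"wz":0,"dx":1,"dy":1,"dz":-115,"claw":0.6},
    {"wx":0,"wy":0,"wz":0,"dx":1,"dy":1,"dz":-135,"claw":0.6},
    {"wx":0,"wy":0,"wz":0,"dx":1,"dy":1,"dz":-142,"claw":0.6},
    {"wx":0,"wy":0,"wz":0,"dx":1,"dy":1,"dz":-142,"claw":0.4},
    {"wx":0,"wy":0,"wz":0,"dx":1,"dy":1,"dz":-142,"claw":0.3},
  ],
)

```text
time: 12.55
eef_pos: [0.3885, -0.2491, 0.0588]
tcp_rot: [180.0, -0.0, 60.0]
force: [0.8, -0.4, 1.0]
finger_gap: 0.0281
grasp_force: 0.0
```

Call:
drive_tool(
  motion=[
    {"wx":0,"wy":0,"wz":0,"dx":0,"dy":0,"dz":0,"claw":0.25},
    {"wx":0,"wy":0,"wz":0,"dx":0,"dy":0,"dz":0,"claw":0.2},
    {"wx":0,"wy":0,"wz":0,"dx":0,"dy":0,"dz":0,"claw":0.1},
    {"wx":0,"wy":0,"wz":0,"dx":0,"dy":0,"dz":0,"claw":0},
    {"wx":0,"wy":0,"wz":0,"dx":0,"dy":0,"dz":0,"claw":0},
    {"wx":0,"wy":0,"wz":0,"dx":0,"dy":0,"dz":0,"claw":0},
    {"wx":0,"wy":0,"wz":0,"dx":0,"dy":0,"dz":0,"claw":0},
    {"wx":0,"wy":0,"wz":0,"dx":0,"dy":0,"dz":0,"claw":0},
  ],
)

```text
time: 13.22
eef_pos: [0.3886, -0.2499, 0.0593]
tcp_rot: [179.9, 0.0, 60.0]
force: [-2.1, 0.6, 11.2]
finger_gap: 0.0142
grasp_force: 58.4
```

Call:
drive_tool(
  motion=[
    {"wx":0,"wy":0,"wz":0.06,"dx":3.6,"dy":-3.5,"dz":0,"claw":0},
    {"wx":0,"wy":0,"wz":0.13,"dx":8,"dy":-7.2,"dz":0,"claw":0},
    {"wx":0,"wy":0,"wz":0.2,"dx":12.7,"dy":-10.7,"dz":0,"claw":0},
    {"wx":0,"wy":0,"wz":0.27,"dx":17.6,"dy":-13.7,"dz":0,"claw":0},
    {"wx":0,"wy":0,"wz":0.34,"dx":22.7,"dy":-16.5,"dz":0,"claw":0},
    {"wx":0,"wy":0,"wz":0.41,"dx":28,"dy":-18.9,"dz":0,"claw":0},
    {"wx":0,"wy":0,"wz":0.47,"dx":32.7,"dy":-20.6,"dz":0,"claw":0},
    {"wx":0,"wy":0,"wz":0.53,"dx":37.4,"dy":-22.1,"dz":0,"claw":0},
  ],
)

```text
time: 13.88
eef_pos: [0.4261, -0.2722, 0.0593]
tcp_rot: [179.9, 0.1, 90.5]
force: [-2.7, 1.1, 10.6]
finger_gap: 0.0147
grasp_force: 58.9
```

Run:
```python
from h import *
s=status.sense();print(s['eef_pos'],s['tcp_rot'],s['force'],s['wrist_torque'],s['grasp_force'])
ax=np.array([.448,-.192]);v=s['eef_pos'][:2]-ax;print(np.hypot(*v),np.degrees(np.arctan2(v[1],v[0])))
for t in np.linspace(.065,.52,8):
    c,q=np.cos(t),np.sin(t);print(round(t,3),((np.array([[c,-q],[q,c]])@v-v)*1e3).round(1))
```

```text
[ 0.42613533 -0.27220107  0.05934321] [1.79945290e+02 9.48709832e-02 9.04988936e+01] [-2.67508993  1.14166433 10.63984974] [0.29678143 0.41450973 0.17936399] 58.88159304857254
0.08312806445270177 -105.24956661736216
0.065 [ 5.3 -1.3]
0.13 [10.6 -2.2]
0.195 [16.  -2.7]
0.26 [21.4 -2.9]
0.325 [26.8 -2.8]
0.39 [32.1 -2.3]
0.455 [37.5 -1.4]
0.52 [42.7 -0.3]
```

Call:
drive_tool(
  motion=[
    {"wx":0,"wy":0,"wz":0.065,"dx":5.3,"dy":-1.3,"dz":0,"claw":0},
    {"wx":0,"wy":0,"wz":0.13,"dx":10.6,"dy":-2.2,"dz":0,"claw":0},
    {"wx":0,"wy":0,"wz":0.195,"dx":16,"dy":-2.7,"dz":0,"claw":0},
    {"wx":0,"wy":0,"wz":0.26,"dx":21.4,"dy":-2.9,"dz":0,"claw":0},
    {"wx":0,"wy":0,"wz":0.325,"dx":26.8,"dy":-2.8,"dz":0,"claw":0},
    {"wx":0,"wy":0,"wz":0.39,"dx":32.1,"dy":-2.3,"dz":0,"claw":0},
    {"wx":0,"wy":0,"wz":0.455,"dx":37.5,"dy":-1.4,"dz":0,"claw":0},
    {"wx":0,"wy":0,"wz":0.52,"dx":42.7,"dy":-0.3,"dz":0,"claw":0},
  ],
)

```text
time: 14.55
eef_pos: [0.4687, -0.2724, 0.0594]
tcp_rot: [-180.0, 0.1, 120.3]
force: [-4.6, 1.3, 10.5]
finger_gap: 0.0146
grasp_force: 58.9
```

Run:
```python
from h import *
s=status.sense();print(s['eef_pos'],s['tcp_rot'],s['force'],s['grasp_force'])
ax=np.array([.448,-.192]);v=s['eef_pos'][:2]-ax;print(np.hypot(*v),np.degrees(np.arctan2(v[1],v[0])))
for n in('wrist','top','scene'):
    im=eyes.camera(n)[:,:,::-1];cv2.imwrite(f'pics/{n}7.png',im)
P=pose('wrist',s)
b=np.array([np.cos(np.radians(175.5)),np.sin(np.radians(175.5))]);n=np.array([-b[1],b[0]])
for nm,p in [('ptr',[*(ax+.123*b),.017]),('pot',[*(ax+.049*b),.078]),('fin',[*(ax+.1*b),.083]),('rear',[*(ax+.114*b),.028])]:
    print(nm,[proj(pose(k,s),p).round(0).tolist() for k in('wrist','top','scene')])
# pot lid centroid (red) in wrist and top, near the prediction
for k,box in(('wrist',None),('top',None),('scene',None)):
    im=cv2.imread(f'pics/{k}7.png').astype(int);m=((im[:,:,2]-im[:,:,1]>60)&(im[:,:,2]-im[:,:,0]>40)).astype(np.uint8)
    N,l,st,ce=cv2.connectedComponentsWithStats(m)
    print(k,[(st[i].tolist(),ce[i].round(1).tolist()) for i in range(1,N) if st[i,4]>25])
```

```text
[ 0.46870797 -0.27243523  0.05937552] [-1.79986084e+02  1.06988265e-01  1.20296954e+02] [-4.57654501  1.33343205 10.54879957] 58.898856192827225
0.08305808754718376 -75.56277496423658
ptr [[148.0, -69.0], [334.0, 242.0], [382.0, 216.0]]
pot [[266.0, 2.0], [335.0, 223.0], [365.0, 193.0]]
fin [[112.0, -117.0], [335.0, 236.0], [378.0, 197.0]]
rear [[155.0, -66.0], [334.0, 240.0], [380.0, 212.0]]
wrist [([175, 0, 172, 95, 6482], [267.5, 50.3]), ([245, 0, 46, 44, 749], [267.1, 13.0]), ([596, 0, 44, 37, 1311], [620.6, 15.5]), ([581, 156, 23, 17, 180], [593.2, 163.8]), ([603, 156, 25, 18, 155], [614.4, 165.2]), ([547, 161, 32, 61, 546], [560.3, 186.0]), ([546, 219, 34, 19, 173], [561.5, 229.2])]
top [([300, 140, 14, 16, 172], [306.3, 147.0]), ([441, 183, 6, 36, 199], [443.5, 200.9]), ([314, 195, 11, 9, 71], [318.8, 198.7]), ([329, 217, 14, 14, 72], [334.3, 224.5])]
scene [([332, 5, 22, 4, 42], [342.3, 6.6]), ([381, 148, 40, 11, 199], [402.6, 153.0]), ([513, 155, 22, 35, 389], [524.3, 167.5]), ([325, 178, 11, 16, 162], [330.0, 185.5]), ([260, 185, 17, 9, 79], [267.6, 188.4]), ([356, 190, 18, 14, 151], [364.7, 197.8]), ([207, 261, 8, 7, 44], [210.4, 264.0]), ([209, 274, 9, 10, 27], [212.7, 280.3])]
```

Run:
```python
from h import *
ax=np.array([.448,-.192])
def dump(f,x0,x1,y0,y1):
    g=cv2.cvtColor(cv2.imread(f),cv2.COLOR_BGR2GRAY)[y0:y1,x0:x1];print(f,x0,y0)
    for r in g:print(' '.join('%3d'%v for v in r))
dump('pics/w1.png',208,234,78,100)
dump('pics/top0.png',326,344,234,247)
dump('pics/top7.png',326,344,234,247)
dump('pics/scene0.png',374,392,208,226)
```

```text
pics/w1.png 208 78
151 148 147 148 153 158 160 146 189 225 230 230 229 228 226 227 230 233 237 238 236 236 236 236 236 233
147 143 147 149 153 153 156 158 161 195 224 229 229 227 225 227 231 234 238 238 237 236 236 236 235 235
146 143 151 157 153 150 151 155 160 165 199 225 229 228 226 227 231 235 238 238 236 236 236 236 236 232
147 145 153 159 153 150 150 127 109 111 124 188 224 226 227 228 231 236 238 237 236 236 236 236 235 231
136 150 151 155 156 156 128  71  29  19  15  95 201 227 227 228 232 236 238 237 236 236 236 236 235 232
 85 105 135 154 155 126  71  41  42  33  21  12 130 210 227 230 233 237 238 237 236 236 237 235 234 230
 38  34  81 135 154  96  28  38  44  44  34  21  17 132 212 230 233 237 238 236 236 236 236 235 233 230
 46  37  35  82 134  95  21  28  37  46  46  35  20  15 139 218 234 238 238 236 237 236 237 235 233 230
 61  46  40  36  81 105  66  19  30  36  46  49  37  24  30 148 222 237 238 237 236 236 236 235 232 230
 81  69  53  44  35  81  62  13  19  29  39  46  51  40  27  35 143 206 232 236 236 236 236 235 232 229
 93  87  76  60  45  39  30  21  17  22  
[... 3742 characters left out ...]
 144 100  68  35  54  98  92  91  90  91  89  78  68
233 197 177 153  83  61  34  35  19  42  99  92  92  91  90  80  73  72
182 167 164  81  25  14  26  25  20  52  99  92  91  89  75  69  73  75
122  96  90  27   7  17  26  20  18  52  96  92  90  79  72  73  70  68
 92  85  84  84  83  62  27  24  59  91  94  88  82  78  81  75  72  69
 85  91  90  90  94  92  87  88  93  93  91  74  68  69  73  71  70  70
 90  89  86  90  93  93  93  93  94  89  78  67  67  67  66  67  66  67
 88  90  88  90  92  91  92  93  91  78  65  64  69  69  69  68  66  67
 86  92  90  91  91  92  95  92  80  73  68  67  68  68  71  70  68  65
 89  91  88  91  89  93  91  77  71  74  73  73  72  67  70  73  73  74
```

Run:
```python
from h import *
ax=np.array([.448,-.192]);A=lambda p:(np.round(p,4),round(np.hypot(*(p-ax))*1e3,1),round(np.degrees(np.arctan2(*(p-ax)[::-1]))%360,1))
T=pose('top');a=np.load('w1.npy') ;W=pose('wrist',dict(eef_pos=a[0],tcp_rot=a[1]))
print('tip top',A(back(T,(334.6,242.3),.017)[:2]))
for uv in[(214.5,84.5),(217,84),(216,82),(214.5,86.5)]:print('tip w1',uv,A(back(W,uv,.017)[:2]))
for uv in[(378,218.5),(379,218)]:print('tip sc',A(back(pose('scene'),uv,.017)[:2]))
print('fin',A(back(T,(334.6,236),.083)[:2]))
im=cv2.imread('pics/top7.png');g=cv2.cvtColor(im,6)
print('sat rows');h=im.max(2).astype(int)-im.min(2)
for v in range(212,243,2):print(v,' '.join('%3d'%x for x in h[v,318:352]))
```

```text
tip top (array([ 0.324 , -0.1857]), np.float64(124.2), np.float64(177.1))
tip w1 (214.5, 84.5) (array([ 0.327 , -0.1789]), np.float64(121.7), np.float64(173.8))
tip w1 (217, 84) (array([ 0.329 , -0.1806]), np.float64(119.5), np.float64(174.5))
tip w1 (216, 82) (array([ 0.33  , -0.1788]), np.float64(118.8), np.float64(173.6))
tip w1 (214.5, 86.5) (array([ 0.3254, -0.18  ]), np.float64(123.2), np.float64(174.4))
tip sc (array([ 0.3299, -0.1614]), np.float64(122.0), np.float64(165.5))
tip sc (array([ 0.3286, -0.1661]), np.float64(122.2), np.float64(167.8))
fin (array([ 0.3482, -0.1838]), np.float64(100.1), np.float64(175.3))
sat rows
212  91  92  90  93  93  93  96  95  95  95  96  96  95  91  91  87  85  83  82  84  83  81  81  95  84  84  86  85  86  63  24   5  32  41
214  90  93  92  91  91 102   1   3   1   3   2   1   1  12  15  16  21  17  41  57  67  67  86  73  67  64  78  53  45  62  25  18  37  39
216 103 102  99  99 102 100   4   2   1   5  10   6   6   7   7   1   3   5  12  10   9   8   4   3   3   7   5   4   5   6   9   9  23  32
218  89  88  87  87  86  68   5   3   4  
[... 1078 characters left out ...]

234  29  86  94  59  19  70  99   9   3   3   2   1   2   2   3   8   2   2   4   3   1   2   2   2   3   2   1  50  74  11  57  76  79  80
236  26  24  24  36  84  88  62   8   3   3   2   1   2   2   3   6   1   3   9   4   1   1   2   2   2   2   1  45  83  45  34  76  56  27
238  21  22  25  24  24  23  18   5   3   3   2   1   2   3   3  10   1   2   6   2   1   1   2   2   2   2   1  52  79  37  14   9   6   3
240  14  15  13  14  14  13  13  12  11  14  15  12  13  13  13   5   9   3  11   4   5   7   8   0   4   3   6  13  16  14  15  15  17  16
242  15  14  15  15  15  16  15  15  13  12  13  13  16  12  12  15   7   2  12  14  13  13  15  15  15  15  15  14  13  13  15  13  14  16
```

Call:
drive_tool(
  motion=[
    {"wx":0,"wy":0,"wz":0.01,"dx":0.7,"dy":0.2,"dz":0,"claw":0},
    {"wx":0,"wy":0,"wz":0.02,"dx":1.5,"dy":0.4,"dz":0,"claw":0},
    {"wx":0,"wy":0,"wz":0.02,"dx":1.5,"dy":0.4,"dz":0,"claw":0},
    {"wx":0,"wy":0,"wz":0.02,"dx":1.5,"dy":0.4,"dz":0,"claw":0},
    {"wx":0,"wy":0,"wz":0.02,"dx":1.5,"dy":0.4,"dz":0,"claw":0},
    {"wx":0,"wy":0,"wz":0.02,"dx":1.5,"dy":0.4,"dz":0,"claw":0},
    {"wx":0,"wy":0,"wz":0.02,"dx":1.5,"dy":0.4,"dz":0,"claw":0},
    {"wx":0,"wy":0,"wz":0.02,"dx":1.5,"dy":0.4,"dz":0,"claw":0},
  ],
)

```text
time: 15.37
eef_pos: [0.4702, -0.272, 0.0594]
tcp_rot: [180.0, 0.1, 121.3]
force: [-1.2, -1.0, 7.4]
finger_gap: 0.0147
grasp_force: 59.3
```

Run:
```python
from h import *
s=status.sense();print(s['eef_pos'],s['qvel'].round(2),s['force'],s['grasp_force'])
ax=np.array([.448,-.192]);v=s['eef_pos'][:2]-ax;print(np.hypot(*v),np.degrees(np.arctan2(v[1],v[0])))
print(r.close_job())
```

```text
[ 0.47017777 -0.27204547  0.05940542] [-0.   -0.04  0.06  0.1  -0.01 -0.07 -0.02] [-1.23496815 -0.95470231  7.38576264] 59.28159222006798
0.08306100399235958 -74.5138268350795
the job is handed in; nothing more can be done
None
```

I handed the job in at about 15 s: the tray is home in the bay with the pot standing on it, and the gripper still holds the post at about 59 N. The bay faces the pointer by my estimate; my camera readings of the pointer's direction mostly agreed to about 3 degrees, against an allowed 4.6, and the oblique scene camera read further off. No verdict was returned.

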